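# Catch the tile case's lid and lower it shut

## Robot

A 7-joint arm with a two-finger parallel gripper is mounted at the origin on the work surface; the furniture and walls round the work are solid. World frame = base frame: x ahead of the robot, y to its left, z up, the work surface at z = 0. Lengths are in m, angles in rad, forces in N, time in s.
With the tool pointing down it reaches from about 0.4 to 0.85 m from the base axis. Payload 4.5 kg.
Tool frame: the origin (TCP) lies midway between the tips of the shut fingers; the grasp point (between the pads) lies 19 mm behind it; z points along the fingers, y is the direction in which the jaws open and shut (so a half turn about z gives the same grasp; the last joint's range is limited). The gripper opens to 88 mm and grips with 3 to 60 N. Pads are 18 mm wide; open, the fingers measure 123 mm over their backs; the gripper's body (75 mm by 187 mm) begins 45 mm behind the grasp point.
Start: joints at [-1.098, 0.689, -0.195, 1.565, 0.157, 0.902, -0.215], TCP at [0.266, 0.566, 0.239] pointing down, gripper open.
Joint ranges: [-3.01, 3.01], [-0.46, 2.08], [-1.47, 1.51], [0.13, 2.56], [-1, 4.14], [0.04, 2.09], [-2.66, 2.66]. Speed limits (rad/s): [2.57, 2.57, 3.14, 3.14, 3.14, 3.14, 3.14].

## Interface

Orientations are given as a 3x3 rotation matrix whose columns are the frame's x, y, z axes.
In Python, from workcell import status, snapshot, camera_info, ticket gives the robot as it stands.
- The arm moves only by the tool arm_command, never from a script. Its argument "steps" is a list of rows, each a list of 2 entries, a list of its own where there are three numbers: the shift along the world's x, y, z in units of 50 mm (1.0 is 50 mm), then the turn, a rotation vector about the world's x, y, z in units of 8 degrees (1.0 is 8 degrees). In form: [[[tx, ty, tz], [ax, ay, az]], ...]. A call has 1 to 12 rows; each row shifts and turns the commanded pose from where the row before left it; what a row does not reach is not made up. A row lasts 1/8 s, in which the tool goes at most 62.5 mm and 10.7 degrees, less where a joint would pass 70% of its speed; a pose out of reach is approached as far as the arm can. A call is refused whole if a number of a shift passes 1 or a number of a turn 1, either way. A call with a gripper value outside its range is refused whole. "jaw" is the closure, from -1 (fully open) to 1 (shut), set as the call begins (left out, the last holds). The fingers move at their own pace and stop on an object; "squeeze" is the grip in N (left out, the last holds). Time passes only in rows, so rows that do not move let the fingers close. It gives the time, the measured TCP pose, the force and the opening at its end, in the units of the state.
- status.observe(): the state, without advancing time (a new reading comes with each control period).
- snapshot(name): name is "scene" or "side" or "wrist"; returns the picture (400x640x3 uint8, red, green, blue); there is no depth.
- camera_info(name): a dict with "camera_matrix" (3x3 intrinsics, pixels), "pose" (4x4, takes a point from camera to world coordinates); the wrist camera has in their place "hand_eye" (4x4, takes a point from camera to tool coordinates, whose origin is the TCP and whose axes are the flange's). Camera axes: x right, y up, looking along -z (the intrinsics and any distortion apply to the point x, -y, -z); pixel columns grow to the right and rows downward; lengths in m; the calibration is good to about 2 mm. A picture is of the moment at which its call begins: read the wrist's pose just before it. camera_info takes no time and is no camera call.
- ticket.finish_job(): hands the job in, once; it reports no verdict.
The state is a dict: "time": time; "joint_pos": joint angles; "joint_vel": joint speeds; "joint_efforts": joint torques, N m; "tool_pos": TCP position; "ee_rot": TCP orientation; "wrist_force": force on the tool from outside, world axes, zero at the start; "torque": the same for the moment, N m; "finger_gap": finger opening in m.
Only numpy, scipy, OpenCV 4.12 (cv2) and the standard library are available. Lean on these libraries where they do the work, as an engineer would, in place of code of your own. Each camera call takes 0.05 s, during which the arm holds its last target.

## Task

Close the wooden tile case without a bang: with the fingers kept shut, tip its leaning lid forward past upright so that it falls free, catch it from below on the outside of the fingers while it is still well open, so that it comes almost to rest on them, and then lower it gently until it lies fully shut. Push and support the lid only lightly, do not pinch it or let it drop on the case, and leave everything else on the bench where it is.

Things in the scene. Friction and masses are not known exactly. Their poses are not given: they have to be found in the camera images.
- case: Open-topped case of pale wood, fixed to the bench, 125 mm deep (its x) by 180 mm wide (its y) by 70 mm high, with three compartments that hold small pale tiles. Origin: centre of its underside, on the bench. Its x axis points from its front to its hinged back, z up; it stands sideways: front to the robot's left, hinged back to the right, turned up to 0.4 rad from that.
- lid (a joint): Hinge angle of the lid, rad: 0 fully shut, 1.571 upright, 1.8 leaning back against its stop, where it starts and stays by its weight. Tipped forward of upright it falls by itself, slowed by greased hinges (about 0.22 N m s/rad): some 2 to 3 s from 1.3 rad down to 0.2, and left alone it would still bang shut at 0.6 to 0.9 rad/s.
- lid_edge (a point): Middle of the lid's free edge, on its underside (the face that lies on the case when shut). Its axes are the lid's: x from free edge to hinge, y along the hinge line, z out of the lid's upper face (up when shut). The lid's 6 mm thickness lies on the +z side.
- lid_hinge (a point): Middle of the lid's hinge line, in the plane of the lid's underside: 65.5 mm behind the case's centre (its +x), 70 mm above the bench. Axes as lid_edge. The lid is a flat wooden board, 155 mm from hinge line to free edge, 186 mm wide, 6 mm thick, about 0.2 kg; shut, it overhangs the case's front wall by 27 mm.
- egg_cup: Bystander: small white porcelain cup, 48 mm wide, 42 mm high, loose, behind the case's hinged back. Origin: centre of its underside.
- wood_rib: Bystander: flat kidney-shaped wooden rib, 41x94x6 mm, loose, lying before the case's front. Origin: centre of its underside.
- loop_tool: Bystander: loop tool with wooden handle, 24x150x14 mm, loose, lying farther left. Origin: centre of its underside.
- pencil: Bystander: yellow pencil, 8x126x8 mm, loose, lying farther left. Origin: centre of its underside.
- press_mould: Bystander: plaster mould standing on edge, 37x166x72 mm, loose, far left. Origin: centre of its underside.
- grey_cup: Bystander: blue-grey cup, 83 mm wide, 65 mm high, loose, on the right. Origin: centre of its underside.
- white_beaker: Bystander: tall white beaker, 66 mm wide, 150 mm high, loose, on the right. Origin: centre of its underside.
- dark_bowl: Bystander: bowl, black outside, 125 mm wide, 59 mm high, loose, on the right. Origin: centre of its underside.

How it is judged:
On the way, in this order (a step that is already met when the one before it is completed fails the run):
1. the lid is tipped forward past upright (value of joint lid below 1.5 rad).
2. the lid falls free, touched by nothing (contact force between each of the arm, the fingers and lid below 0.02 N and value of joint lid between 0.25 and 1.5 rad and velocity of joint lid below -0.03 rad/s), for 0.1 s.
3. the falling lid is caught from below while well open (contact force between the fingers and lid above 0.3 N and value of joint lid between 0.25 and 1.3 rad and velocity of joint lid between -0.12 and 0.3 rad/s and z of the grasp point in the frame of lid_edge below 0.015 m), for 0.15 s.
At the end, for the whole second after the job is handed in: The lid lies fully shut (hinge angle under 0.02 rad) and at rest (value of joint lid below 0.02 rad and velocity of joint lid between -0.05 and 0.05 rad/s); the robot touches nothing.
It fails at once if the lid bangs: it closes its last 0.08 rad faster than 0.4 rad/s (value of joint lid below 0.08 rad and velocity of joint lid below -0.4 rad/s).
It fails at once if the lid is slammed or thrown (faster than 2.5 rad/s) (velocity of joint lid below -2.5 rad/s or velocity of joint lid above 2.5 rad/s).
It fails at once if the lid is pressed or squeezed with more than 25 N (contact force between any of the fingers, the arm and lid above 25 N).
It fails at once if the lid is pinched: its edge is between the fingertips (contact force between the fingers and lid above 1 N and z of the grasp point in the frame of lid_edge between -0.001 and 0.007 m and x of the grasp point in the frame of lid_edge between -0.008 and 0.15 m and y of the grasp point in the frame of lid_edge between -0.1 and 0.1 m).
It fails at once if something else on the bench is moved by more than 15 mm (distance of any of egg_cup, wood_rib, loop_tool, pencil, press_mould, grey_cup, white_beaker, dark_bowl from where it was at the start of the episode above 0.015 m).
It also fails if it takes over 42 s, if anything falls off the work surface, if the arm or the gripper's body presses on something with over 40 N, if the wrist force passes 120 N, or if a joint passes its speed limit or range.

## Working session

There is one attempt and no reset: what is moved stays moved. The work goes in short steps, Python scripts to look and compute and a tool call to move; the robot and the scene stay as the last step left them, time stands still between calls to the robot, and variables do not carry over. Pictures are saved under pics/ and viewed, and the job is handed in when it is done.

Besides the shell and the picture viewer there is one more tool, called after "Emit:" as a command line: name --argument value ..., lists and objects as JSON in quotes. arm_command: Moves the arm, as the interface text tells. Its arguments: {"type":"object","properties":{"steps":{"type":"array"},"jaw":{"type":"number"},"squeeze":{"type":"number"}},"required":["steps"]}

```bash
ls; mkdir -p pics; python3 - <<'E'
from workcell import status,snapshot,camera_info
import cv2,numpy as np
np.set_printoptions(precision=4,suppress=True)
s=status.observe()
for k in s: print(k,np.array(s[k]))
for n in("scene","side"):
    i=snapshot(n); cv2.imwrite(f"pics/{n}0.png",i[:,:,::-1]); c=camera_info(n); print(c)
i=snapshot("wrist"); cv2.imwrite("pics/wrist0.png",i[:,:,::-1]);print(camera_info("wrist"))
E
```

```text
pics
time 0.0
joint_pos [-1.0982  0.69   -0.1946  1.5663  0.1573  0.9025 -0.2151]
joint_vel [-0.0003  0.0013 -0.0001  0.0022  0.0014  0.002  -0.0006]
joint_efforts [ -0.0016 -52.7555  -1.2677 -15.3435  -0.0527   0.0064   0.0002]
tool_pos [0.2653 0.5652 0.2379]
ee_rot [[-0.9053  0.4247 -0.0007]
 [ 0.4247  0.9053 -0.0017]
 [-0.0001 -0.0018 -1.    ]]
wrist_force [-0.2537  0.0659 -0.2128]
torque [ 0.0077 -0.0043  0.0214]
finger_gap 0.08808002181270126
{'camera_matrix': array([[520.4734,   0.    , 325.751 ],
       [  0.    , 520.4734, 205.9666],
       [  0.    ,   0.    ,   1.    ]]), 'pose': array([[ 0.615 ,  0.4569, -0.6426, -0.5794],
       [-0.7885,  0.3646, -0.4953, -0.8789],
       [ 0.008 ,  0.8114,  0.5845,  1.0917],
       [ 0.    ,  0.    ,  0.    ,  1.    ]])}
{'camera_matrix': array([[469.2163,   0.    , 319.4261],
       [  0.    , 469.2163, 201.6754],
       [  0.    ,   0.    ,   1.    ]]), 'pose': array([[-0.9995,  0.0055,  0.0322,  0.5811],
       [ 0.0253, -0.4925,  0.8699,  1.2166],
       [ 0.0207,  0.8703,  0.4921,  0.7741],
       [ 0.    ,  0.    ,  0.    ,  1.    ]])}
{'camera_matrix': array([[292.9998,   0.    , 318.003 ],
       [  0.    , 292.9998, 196.9608],
       [  0.    ,   0.    ,   1.    ]]), 'hand_eye': array([[-0.001 ,  0.9525,  0.3047,  0.0792],
       [ 1.    ,  0.0009,  0.0003, -0.0006],
       [-0.    ,  0.3047, -0.9525, -0.1473],
       [ 0.    ,  0.    ,  0.    ,  1.    ]])}
```

View pics/scene0.png

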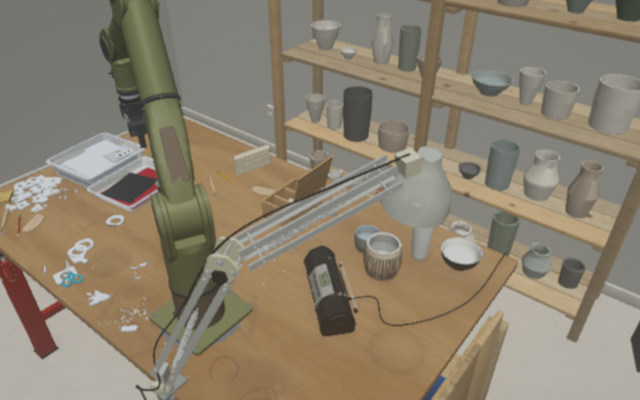

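View pics/side0.png

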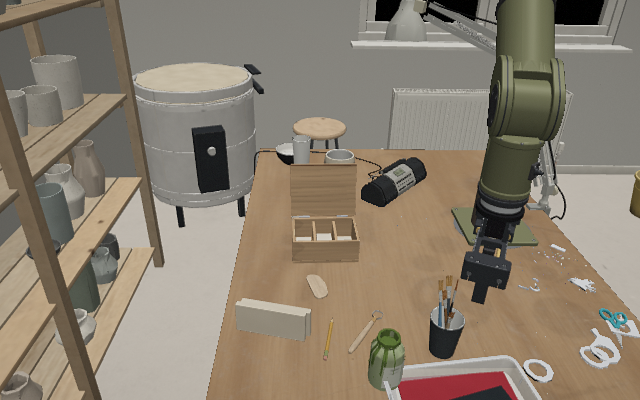

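View pics/wrist0.png

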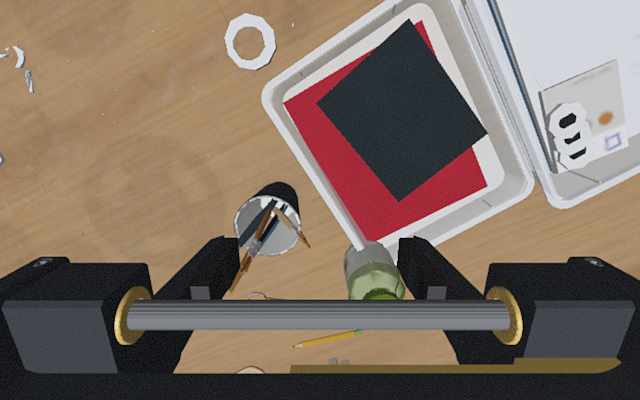

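```bash
python3 - <<'E'
import cv2
i=cv2.imread("pics/side0.png"); cv2.imwrite("pics/side0c.png",cv2.resize(i[140:290,270:400],None,fx=5,fy=4*1.0,interpolation=cv2.INTER_CUBIC)[:600])
i=cv2.imread("pics/scene0.png"); cv2.imwrite("pics/scene0c.png",cv2.resize(i[140:260,190:350],None,fx=5,fy=5,interpolation=cv2.INTER_CUBIC))
E
```

```text
(no output)
```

View pics/side0c.png

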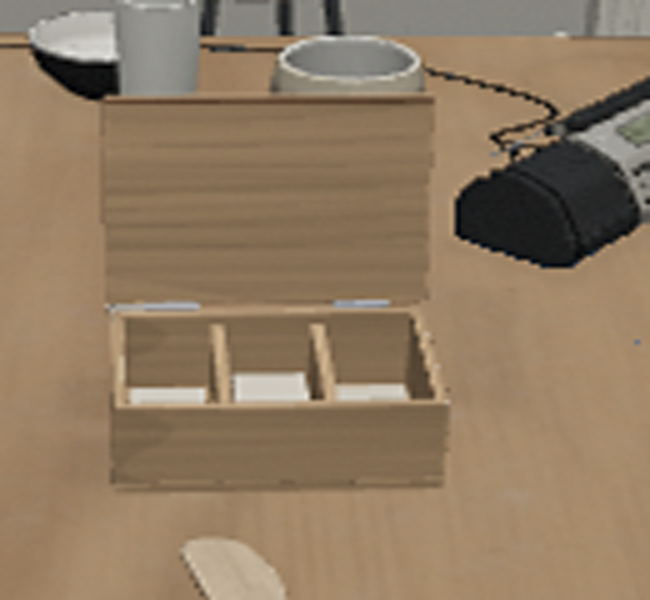

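View pics/scene0c.png

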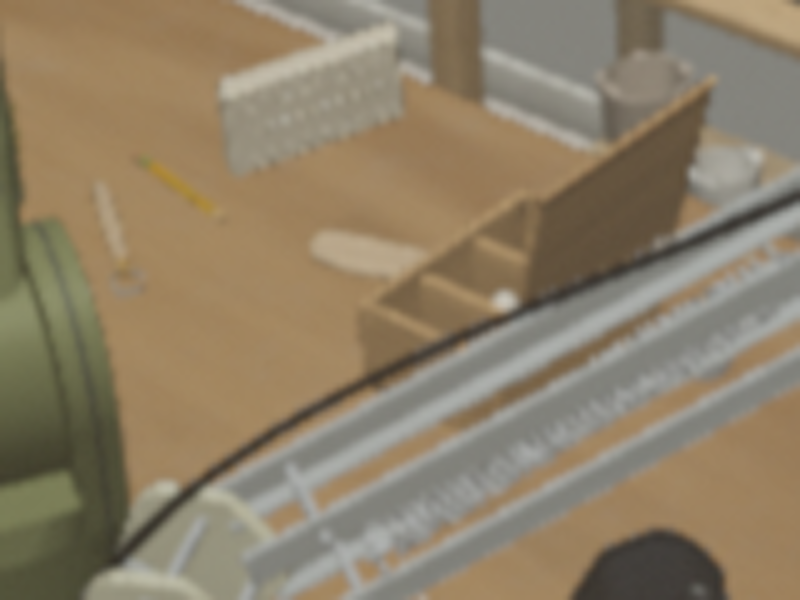

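```bash
cat > h.py <<'E'
import numpy as np,cv2
from workcell import status,snapshot,camera_info
from scipy.optimize import least_squares
np.set_printoptions(precision=4,suppress=True)
def proj(n,P):
    c=camera_info(n);T=np.linalg.inv(c['pose']);p=(np.atleast_2d(P)@T[:3,:3].T+T[:3,3])*[1,-1,-1]
    q=p@c['camera_matrix'].T; return q[:,:2]/q[:,2:]
def ray(n,uv,z):
    c=camera_info(n);d=np.linalg.inv(c['camera_matrix'])@[uv[0],uv[1],1];d=c['pose'][:3,:3]@(d*[1,-1,-1]);o=c['pose'][:3,3]
    return o+d*(z-o[2])/d[2]
def casept(p,X):
    x,y,t=p[:3]; ex=np.array([np.cos(t),np.sin(t),0]);ey=np.array([-np.sin(t),np.cos(t),0])
    X=np.atleast_2d(X);return np.array([x,y,0])+X[:,:1]*ex+X[:,1:2]*ey+X[:,2:]*[0,0,1]
def lidpt(a,r,y,h=0):
    # r from hinge along underside, h thickness dir
    return [0.0655-r*np.cos(a)+h*np.sin(a),y,0.07+r*np.sin(a)+h*np.cos(a)]
E
python3 - <<'E'
from h import *
a=1.8
S=[([-.0625,.09,0],(292.4,261.75)),([-.0625,-.09,0],(358.6,261.5)),([-.0625,.09,.07],(292.4,241)),([-.0625,-.09,.07],(359.6,240.75)),
 (lidpt(a,.155,.093),(290.6,164.25)),(lidpt(a,.155,-.093),(356.8,164.25)),(lidpt(a,0,.093),(291,216.25)),(lidpt(a,0,-.093),(355.6,215.5))]
C=[([-.0625,-.09,.07],(263,202)),([-.0625,.09,.07],(295.3,179)),(lidpt(a,.155,.093,.003),(333,156.4)),(lidpt(a,.155,-.093,.0),(297,180))]
def res(p,full=False):
    r=[proj("side",casept(p,X))[0]-uv for X,uv in S]+[proj("scene",casept(p,X))[0]-uv for X,uv in C]
    return np.array(r) if full else np.ravel(r)
s=least_squares(res,[.6,.2,-1.57],loss='soft_l1');print(s.x);print(res(s.x,1))
p=s.x;np.save('p.npy',p)
print("hinge",casept(p,[.0655,0,.07]),"edge",casept(p,lidpt(1.8,.155,0)))
for n,uv in dict(rib=(317,286),pencil=(328,339),loop=(366,332),mouldL=(237,332),mouldR=(310,338)).items(): print(n,ray("side",uv,0))
print('cups',ray("scene",(383,270),.0),ray("scene",(367,245),.0),ray("scene",(422,255),.0))
E
```

```text
[ 0.5239  0.1183 -1.5462]
[[ 0.1202  0.2405]
 [-0.4431 -0.392 ]
 [-0.0791 -0.3042]
 [ 0.1617 -0.7973]
 [ 0.2467 -1.2736]
 [ 0.1785 -1.4164]
 [ 0.2957 -0.5612]
 [-0.2911 -0.334 ]
 [-1.7866 -1.5721]
 [-0.5295 -1.3243]
 [ 0.0019 -0.9568]
 [-0.1785 -0.7476]]
hinge [[0.5255 0.0528 0.07  ]] edge [[0.5264 0.0176 0.2209]]
rib [0.5477 0.2838 0.    ]
pencil [0.5271 0.4644 0.    ]
loop [0.4405 0.4437 0.    ]
mouldL [0.73   0.4424 0.    ]
mouldR [0.5669 0.4612 0.    ]
cups [ 0.4654 -0.2978  0.    ] [ 0.5333 -0.1922  0.    ] [ 0.6015 -0.3571  0.    ]
```

```bash
python3 - <<'E'
from h import *
from scipy.spatial.transform import Rotation as R
import itertools
s=status.observe();q=np.array(s['joint_pos']);E=np.array(s['ee_rot']);print(s['time'])
for s1,s3,s5,s7 in itertools.product([1,-1],repeat=4):
    M=(R.from_euler('z',s1*q[0])*R.from_euler('y',q[1])*R.from_euler('z',s3*q[2])*R.from_euler('y',q[3])*R.from_euler('z',s5*q[4])*R.from_euler('y',q[5])*R.from_euler('z',s7*q[6])).as_matrix()
    D=M.T@E
    print(s1,s3,s5,s7,M[:,2],np.degrees(R.from_matrix(D).as_rotvec()))
E
```

```text
0.15
1 1 1 1 [-0.0005  0.0013 -1.    ] [  0.104   -0.104  -39.7293]
1 1 1 -1 [-0.0005  0.0013 -1.    ] [  0.082   -0.1279 -64.3746]
1 1 -1 1 [-0.232  -0.0759 -0.9697] [-11.9645  -7.6931 -28.3428]
1 1 -1 -1 [-0.232  -0.0759 -0.9697] [-13.6772  -5.0915 -52.8573]
1 -1 1 1 [ 0.1974  0.1436 -0.9697] [ 13.6284   4.2825 -22.3241]
1 -1 1 -1 [ 0.1974  0.1436 -0.9697] [ 14.5421   1.3034 -46.8383]
1 -1 -1 1 [-0.0007  0.0011 -1.    ] [  0.1123  -0.0812 -11.1999]
1 -1 -1 -1 [-0.0007  0.0011 -1.    ] [  0.0937  -0.1048 -35.8452]
-1 1 1 1 [-0.0007 -0.0011 -1.    ] [ 0.0108 -0.0108 86.1159]
-1 1 1 -1 [-0.0007 -0.0011 -1.    ] [ 0.0079 -0.0123 61.4706]
-1 1 -1 1 [ 0.1974 -0.1436 -0.9697] [-13.7133   8.1511  96.7961]
-1 1 -1 -1 [ 0.1974 -0.1436 -0.9697] [-11.0335  10.3067  72.3072]
-1 -1 1 1 [-0.232   0.0759 -0.9697] [ 11.4766 -11.4766 102.8321]
-1 -1 1 -1 [-0.232   0.0759 -0.9697] [  8.2582 -12.8746  78.3489]
-1 -1 -1 1 [-0.0005 -0.0013 -1.    ] [  0.      -0.     114.6453]
-1 -1 -1 -1 [-0.0005 -0.0013 -1.    ] [ 0. -0. 90.]
```

Emit:
arm_command --steps '[[[0.6, -0.2, 0.4], [-1, 0, 0]], [[0.6, -0.2, 0.4], [-1, 0, 0]], [[0.6, -0.2, 0.4], [-1, 0, 0]], [[0.6, -0.2, 0.4], [-1, 0, 0]], [[0.6, -0.2, 0.4], [-1, 0, 0]], [[0.6, -0.2, 0.4], [-1, 0, 0]], [[0, 0, 0], [0, 0, 0]]]' --jaw 1

```text
time: 1.02
tool_pos: [0.4265, 0.4988, 0.3324]
ee_rot: [[-0.905, 0.425, -0.01], [0.312, 0.649, -0.694], [-0.288, -0.631, -0.72]]
wrist_force: [-0.2, 0.4, 0.5]
finger_gap: 0.02
```

```bash
cat > log.py <<'E'
from h import *
import json,sys
s=status.observe();f=open('log.jsonl','a');f.write(json.dumps({k:np.array(s[k]).tolist() for k in s})+'\n');f.close()
for k in s: print(k,np.array(s[k]).tolist() if np.ndim(s[k])==0 else np.array(s[k]))
E
python3 log.py
```

```text
time 1.025
joint_pos [-1.1566  1.102   0.2914  0.6105  0.1817  2.0887  0.2314]
joint_vel [ 0.0066 -0.0512 -0.1747  0.0012  0.0445  0.0072 -0.0452]
joint_efforts [  0.0208 -68.1935   6.7192 -16.9132   1.0099   2.059    0.4909]
tool_pos [0.4265 0.4988 0.3324]
ee_rot [[-0.9051  0.425  -0.01  ]
 [ 0.3124  0.6489 -0.6937]
 [-0.2884 -0.631  -0.7202]]
wrist_force [-0.2415  0.3691  0.4712]
torque [ 0.6017 -0.0036 -0.0246]
finger_gap 0.019996053146270416
```

```bash
cat > kin.py <<'E'
from h import *
from scipy.spatial.transform import Rotation as R
LO=np.array([-3.01,-.46,-1.47,.13,-1,.04,-2.66]);HI=np.array([3.01,2.08,1.51,2.56,4.14,2.09,2.66])
def fk(q,L):
    h,L1,L2,L3=L
    r=lambda a,x:R.from_euler(a,x)
    A=r('z',-q[0])*r('y',q[1]); B=A*r('z',-q[2])*r('y',q[3]); C=B*r('z',-q[4])*r('y',q[5]); E=C*r('z',-q[6])*r('z',np.pi/2)
    p=np.array([0,0,h])+A.apply([0,0,L1])+B.apply([0,0,L2])+C.apply([0,0,L3])
    return p,E
E
python3 - <<'E'
from kin import *
import json
S=[(np.array([-1.0982,.69,-.1946,1.5663,.1573,.9025,-.2151]),np.array([.2653,.5652,.2379]))]
for l in open('log.jsonl'):
    d=json.loads(l);S.append((np.array(d['joint_pos']),np.array(d['tool_pos'])))
f=lambda L:np.ravel([fk(q,L)[0]-p for q,p in S])
s=least_squares(f,[.3,.4,.4,.3]);print(s.x,s.fun)
np.save('L.npy',s.x)
E
```

```text
[0.3786 0.6119 0.3316 0.4008] [-0.0307  0.0344  0.0058 -0.0302 -0.0019 -0.0058]
```

Emit:
arm_command --steps '[[[0.4, -0.7, 0.1], [0, 0, 0]], [[0.4, -0.7, 0.1], [0, 0, 0]], [[0.4, -0.7, 0.1], [0, 0, 0]], [[0, 0, 0], [0, 0, 0]]]'

```text
time: 1.52
tool_pos: [0.486, 0.3928, 0.3509]
ee_rot: [[-0.906, 0.423, -0.012], [0.315, 0.654, -0.688], [-0.283, -0.627, -0.726]]
wrist_force: [-0.7, -0.2, 0.3]
finger_gap: 0.0006
```

```bash
python3 log.py
```

```text
time 1.525
joint_pos [-1.0573  0.9547  0.293   0.9136  0.2579  1.875   0.3209]
joint_vel [-0.0456  0.0324 -0.0398 -0.0469 -0.0443  0.0138 -0.0018]
joint_efforts [  1.06   -63.6815   6.6368 -15.9421   1.8396   1.829    0.1573]
tool_pos [0.486  0.3928 0.3509]
ee_rot [[-0.9061  0.4229 -0.0123]
 [ 0.3145  0.6539 -0.6881]
 [-0.2829 -0.6274 -0.7255]]
wrist_force [-0.6687 -0.2436  0.2797]
torque [ 0.6279 -0.0148  0.0154]
finger_gap 0.000610409866426871
```

Emit:
arm_command --steps '[[[0.2, -0.6, 0.1], [0, 0, 0]], [[0.2, -0.6, 0.1], [0, 0, 0]], [[0.2, -0.6, 0.1], [0, 0, 0]], [[0, 0, 0], [0, 0, 0]]]'

```text
time: 2.02
tool_pos: [0.515, 0.3046, 0.3649]
ee_rot: [[-0.907, 0.421, -0.011], [0.312, 0.655, -0.688], [-0.282, -0.627, -0.726]]
wrist_force: [0.4, 0.4, 0.3]
finger_gap: 0.0005
```

```bash
python3 log.py
```

```text
time 2.025
joint_pos [-0.9821  0.8531  0.3048  1.1135  0.3149  1.7318  0.3822]
joint_vel [-0.0358  0.0316 -0.0317 -0.0394 -0.0366  0.0052  0.0007]
joint_efforts [  1.0463 -59.5856   6.8829 -15.6181   2.0134   1.7817   0.121 ]
tool_pos [0.515  0.3046 0.3649]
ee_rot [[-0.907   0.4209 -0.0111]
 [ 0.3124  0.655  -0.688 ]
 [-0.2823 -0.6275 -0.7256]]
wrist_force [0.3931 0.3582 0.313 ]
torque [ 0.7043 -0.0249 -0.0127]
finger_gap 0.0005302009395069557
```

```bash
cat > kin.py <<'E'
from h import *
import json
from scipy.spatial.transform import Rotation as R
LO=np.array([-3.01,-.46,-1.47,.13,-1,.04,-2.66]);HI=np.array([3.01,2.08,1.51,2.56,4.14,2.09,2.66])
r=lambda a,x:R.from_euler(a,x)
def fk(q,L):
    h,L1,L2,L3,b1,b2,a2,a3=L[:8]
    A0=r('z',-q[0]);A=A0*r('y',q[1]); B0=A*r('z',-q[2]);B=B0*r('y',q[3]); C0=B*r('z',-q[4]);C=C0*r('y',q[5]); E=C*r('z',-q[6])*r('z',np.pi/2)
    p=np.array([0,0,h])+A0.apply([b1,0,0])+A.apply([0,b2,L1])+B0.apply([a2,0,0])+B.apply([-a2,0,L2])+C.apply([a3,0,L3])
    return p,E
def samples():
    S=[(np.array([-1.0982,.69,-.1946,1.5663,.1573,.9025,-.2151]),np.array([.2653,.5652,.2379]))]
    for l in open('log.jsonl'):
        d=json.loads(l);S.append((np.array(d['joint_pos']),np.array(d['tool_pos'])))
    return S
def fit(w=.02):
    S=samples()
    f=lambda L:np.r_[np.ravel([fk(q,L)[0]-p for q,p in S]),w*L[4:]]
    s=least_squares(f,[.3,.4,.4,.3,0,0,0,0]);return s.x,s.fun
E
python3 - <<'E'
from kin import *
for w in (0.001,.02):
    L,f=fit(w);print(L,f[:-4].reshape(-1,3))
E
```

```text
[ 0.3675  0.5611  0.3421  0.3485  0.0264 -0.0417 -0.008   0.0079] [[ 0.0001 -0.      0.0002]
 [-0.0006  0.0004  0.0001]
 [-0.0001 -0.0002 -0.0001]
 [ 0.0005 -0.0003 -0.0003]]
[ 0.367   0.5616  0.3423  0.3484  0.0255 -0.0417 -0.0076  0.0081] [[ 0.0001 -0.      0.0002]
 [-0.0006  0.0004  0.0001]
 [-0.0001 -0.0001 -0.    ]
 [ 0.0005 -0.0003 -0.0002]]
```

```bash
cat >> kin.py <<'E'
L0,_=fit(.005)
def tool(th,s,yaw=0):
    z=np.array([0,-np.cos(th),-np.sin(th)]);y=np.array([float(s),0,0]);x=np.cross(y,z)
    return R.from_euler('z',yaw)*R.from_matrix(np.c_[x,y,z])
def ik(p,E,q0,reg=.003):
    f=lambda q:(lambda o:np.r_[10*(o[0]-p),3*(o[1].inv()*E).as_rotvec(),reg*(q-q0)])(fk(q,L0))
    s=least_squares(f,np.clip(q0,LO+.01,HI-.01),bounds=(LO+.02,HI-.02));o=fk(s.x,L0)
    return s.x,np.linalg.norm(o[0]-p)*1e3,np.degrees((o[1].inv()*E).magnitude())
E
python3 - <<'E'
from kin import *
q0=samples()[-1][0]
for sgn in (1,-1):
  for yaw in (0,.3,.6):
    for th in (20,35,50):
      q=q0
      out=[]
      for p in ([.52,.3,.36],[.52,.05,.3],[.52,.0,.2],[.52,.1,.25],[.52,.25,.2],[.52,.17,.13],[.52,.2,.05]):
        q,e,a=ik(np.array(p),tool(np.radians(th),sgn,yaw),q);out.append((round(e,1),round(a,1)))
      print(sgn,yaw,th,out,q)
E
```

```text
1 0 20 [(np.float64(0.0), np.float64(0.0)), (np.float64(0.0), np.float64(0.0)), (np.float64(0.0), np.float64(0.0)), (np.float64(0.0), np.float64(0.0)), (np.float64(0.0), np.float64(0.0)), (np.float64(0.0), np.float64(0.0)), (np.float64(0.0), np.float64(0.0))] [-1.0938  1.4864  0.6088  1.2373  0.2033  1.409  -0.8385]
1 0 35 [(np.float64(0.0), np.float64(0.0)), (np.float64(0.0), np.float64(0.0)), (np.float64(0.0), np.float64(0.0)), (np.float64(0.0), np.float64(0.0)), (np.float64(0.0), np.float64(0.0)), (np.float64(0.0), np.float64(0.0)), (np.float64(0.0), np.float64(0.0))] [-1.0647  1.3262  0.5784  1.4138  0.1348  1.1584 -0.793 ]
1 0 50 [(np.float64(0.0), np.float64(0.0)), (np.float64(0.0), np.float64(0.0)), (np.float64(0.0), np.float64(0.0)), (np.float64(0.0), np.float64(0.0)), (np.float64(0.0), np.float64(0.0)), (np.float64(0.0), np.float64(0.0)), (np.float64(0.0), np.float64(0.0))] [-1.0045  1.1777  0.5432  1.582   0.0469  0.9084 -0.6933]
1 0.3 20 [(np.float64(0.0), np.float64(0.0)), (np.float64(0.0), np.float64(0.0)), (np.float64(0.0), np.float64(0.0)), (np.float64(0.0), np.float64
[... 3956 characters left out ...]
 [-0.9094  1.3524 -0.2116  1.7464  1.2264  1.432   1.5438]
-1 0.6 35 [(np.float64(0.0), np.float64(0.0)), (np.float64(0.0), np.float64(0.0)), (np.float64(0.0), np.float64(0.0)), (np.float64(0.0), np.float64(0.0)), (np.float64(0.0), np.float64(0.0)), (np.float64(0.0), np.float64(0.0)), (np.float64(0.0), np.float64(0.0))] [-0.8018  1.2107 -0.2903  1.8505  1.2724  1.2467  1.5809]
-1 0.6 50 [(np.float64(0.0), np.float64(0.0)), (np.float64(0.0), np.float64(0.0)), (np.float64(0.0), np.float64(0.0)), (np.float64(0.0), np.float64(0.0)), (np.float64(0.0), np.float64(0.0)), (np.float64(0.0), np.float64(0.0)), (np.float64(0.0), np.float64(0.0))] [-0.6743  1.0848 -0.3367  1.9215  1.291   1.0249  1.6727]
```

```bash
python3 - <<'E'
from kin import *
s=status.observe();q=np.array(s['joint_pos']);E=R.from_matrix(np.array(s['ee_rot']))
T=tool(np.radians(62.5),-1,.025)
v=(T*E.inv()).as_rotvec();print(np.degrees(v)/8,np.linalg.norm(np.degrees(v))/8)
N=16
for k in range(0,N+1,4):
    q,e,a=ik(np.array(s['tool_pos']),R.from_rotvec(v*k/N)*E,q);print(k,q,round(e,1),round(a,1))
for p in ([.525,.06,.31],[.525,-.015,.208],[.525,.06,.215]):
    q,e,a=ik(np.array(p),T,q);print(p,q,round(e,1),round(a,1))
E
```

```text
[ 1.2566  8.364  11.9095] 14.607279913269696
0 [-0.9829  0.8527  0.3048  1.1135  0.3146  1.7325  0.3817] 0.0 0.0
4 [-0.9364  0.7917  0.1489  1.1877  0.4022  1.6623  0.7888] 0.0 0.0
8 [-0.8604  0.7422 -0.0096  1.2375  0.4584  1.6132  1.2181] 0.0 0.0
12 [-0.7614  0.7171 -0.1687  1.2497  0.4858  1.5988  1.674 ] 0.0 0.0
16 [-0.6566  0.7254 -0.3242  1.22    0.4968  1.6303  2.1483] 0.0 0.0
[0.525, 0.06, 0.31] [-0.2952  0.5891 -0.3248  1.7023  0.6176  1.2327  2.2576] 0.0 0.0
[0.525, -0.015, 0.208] [-0.2042  0.6986 -0.2702  1.8911  0.7804  0.9525  2.1481] 0.0 0.0
[0.525, 0.06, 0.215] [-0.3173  0.7166 -0.2943  1.8095  0.7093  1.0442  2.1067] 0.0 0.0
```

Emit:
arm_command --steps '[[[0, -0.2, 0], [0.08, 0.52, 0.74]], [[0, -0.2, 0], [0.08, 0.52, 0.74]], [[0, -0.2, 0], [0.08, 0.52, 0.74]], [[0, -0.2, 0], [0.08, 0.52, 0.74]], [[0, -0.2, 0], [0.08, 0.52, 0.74]], [[0, -0.2, 0], [0.08, 0.52, 0.74]], [[0, -0.2, 0], [0.08, 0.52, 0.74]], [[0, -0.2, 0], [0.08, 0.52, 0.74]]]'

```text
time: 3.02
tool_pos: [0.5141, 0.2285, 0.3634]
ee_rot: [[-0.833, -0.548, 0.08], [-0.486, 0.653, -0.58], [0.266, -0.522, -0.81]]
wrist_force: [0.1, -0.4, 0.4]
finger_gap: 0.0001
```

```bash
python3 log.py
```

```text
time 3.025
joint_pos [-0.7866  0.6478  0.0126  1.4351  0.4851  1.4766  1.253 ]
joint_vel [ 0.2791 -0.1678 -0.2874  0.234   0.1038 -0.1873  0.9268]
joint_efforts [ -1.7908 -50.6144   2.7332 -16.2397   1.4559   1.8535  -0.9488]
tool_pos [0.5141 0.2285 0.3634]
ee_rot [[-0.8326 -0.548   0.0804]
 [-0.486   0.6533 -0.5805]
 [ 0.2656 -0.5224 -0.8103]]
wrist_force [ 0.0525 -0.4031  0.398 ]
torque [ 0.642   0.0723 -0.0161]
finger_gap 9.662846531840184e-05
```

Emit:
arm_command --steps '[[[0, -0.2, 0], [0.08, 0.52, 0.74]], [[0, -0.2, 0], [0.08, 0.52, 0.74]], [[0, -0.2, 0], [0.08, 0.52, 0.74]], [[0, -0.2, 0], [0.08, 0.52, 0.74]], [[0, -0.2, 0], [0.08, 0.52, 0.74]], [[0, -0.2, 0], [0.08, 0.52, 0.74]], [[0, -0.2, 0], [0.08, 0.52, 0.74]], [[0, -0.2, 0], [0.08, 0.52, 0.74]], [[0, 0, 0], [0, 0, 0]]]'

```text
time: 4.15
tool_pos: [0.5152, 0.1469, 0.364]
ee_rot: [[0.011, -1.0, 0.013], [-0.889, -0.016, -0.459], [0.459, -0.006, -0.889]]
wrist_force: [-0.1, -0.3, 0.4]
finger_gap: 0.0003
```

```bash
python3 log.py; python3 - <<'E'
from kin import *
s=status.observe()
for n in("scene","side","wrist"):
    i=snapshot(n); cv2.imwrite(f"pics/{n}1.png",i[:,:,::-1])
L,f=fit(.005);print(L,abs(f).max())
E=R.from_matrix(np.array(s['ee_rot']));T=tool(np.radians(62.5),-1,.025)
print(np.degrees((T*E.inv()).as_rotvec())/8)
E
```

```text
time 4.15
joint_pos [-0.4519  0.5531 -0.2598  1.5503  0.5119  1.3991  2.2826]
joint_vel [-0.0265  0.0055  0.0092  0.0012 -0.0092 -0.0112 -0.0418]
joint_efforts [  0.8843 -47.3034  -0.6097 -15.9654   1.2778   1.4232   0.4588]
tool_pos [0.5152 0.1469 0.364 ]
ee_rot [[ 0.0114 -0.9999  0.0125]
 [-0.8885 -0.0159 -0.4586]
 [ 0.4587 -0.0059 -0.8886]]
wrist_force [-0.1243 -0.3134  0.4243]
torque [ 0.5121  0.0857 -0.0499]
finger_gap 0.00034012173543956827
[ 0.3706  0.5431  0.3464  0.3352  0.0206 -0.0424 -0.0023  0.0025] 0.00273503121843649
[-0.0253  0.0418  0.0654]
```

View pics/side1.png

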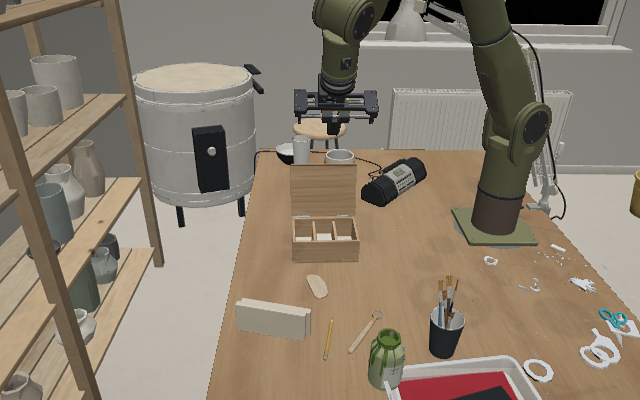

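View pics/wrist1.png

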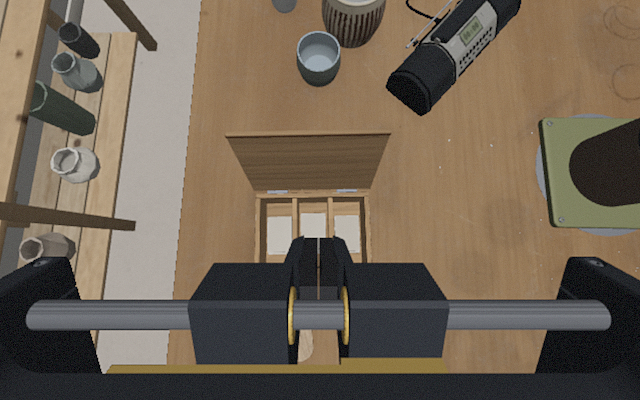

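View pics/scene1.png

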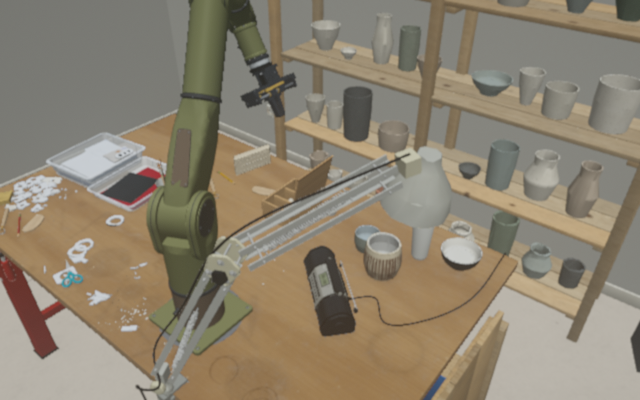

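```bash
python3 - <<'E'
from kin import *
p=np.load('p.npy')
d=json.loads(open('log.jsonl').readlines()[-1])
c=camera_info("wrist");H=np.eye(4);H[:3,:3]=d['ee_rot'];H[:3,3]=d['tool_pos'];T=np.linalg.inv(H@c['hand_eye'])
def pw(P):
    x=(P@T[:3,:3].T+T[:3,3])*[1,-1,-1];u=x@c['camera_matrix'].T;return (u[:,:2]/u[:,2:])
for nm,X in dict(eL=lidpt(1.8,.155,.093),eR=lidpt(1.8,.155,-.093),oL=lidpt(1.8,.155,.093,.006),oR=lidpt(1.8,.155,-.093,.006),hL=lidpt(1.8,0,.093),hR=lidpt(1.8,0,-.093),bL=[.0625,.09,.07],bR=[.0625,-.09,.07]).items(): print(nm,pw(casept(p,X)))
i=cv2.imread('pics/wrist1.png');cv2.imwrite('pics/w1c.png',cv2.resize(i[110:260,210:410],None,fx=4,fy=4,interpolation=cv2.INTER_CUBIC))
E
```

```text
eL [[227.0817 133.4078]]
eR [[393.6456 131.3984]]
oL [[227.6825 128.9469]]
oR [[393.0686 126.9372]]
hL [[255.601 190.17 ]]
hR [[371.5464 188.9014]]
bL [[257.4198 191.9857]]
bR [[369.746  190.7607]]
```

View pics/w1c.png

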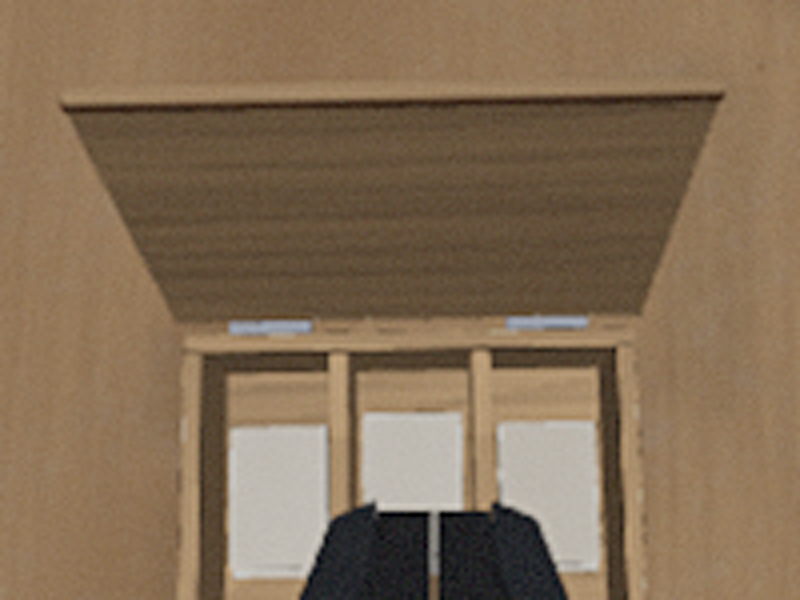

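Emit:
arm_command --steps '[[[0.05, -0.6, -0.37], [0, 0, 0]], [[0.05, -0.6, -0.37], [0, 0, 0]], [[0.05, -0.6, -0.37], [0, 0, 0]], [[0.05, -0.6, -0.37], [0, 0, 0]], [[0, 0, 0], [0, 0, 0]]]'

```text
time: 4.92
tool_pos: [0.5244, 0.0234, 0.289]
ee_rot: [[0.009, -1.0, 0.008], [-0.886, -0.012, -0.463], [0.463, -0.003, -0.887]]
wrist_force: [0.4, 0.5, 1.0]
finger_gap: 0.0004
```

```bash
python3 log.py|grep -A3 tool; python3 - <<'E'
from h import *
for n in("side","wrist"):
    i=snapshot(n); cv2.imwrite(f"pics/{n}2.png",i[:,:,::-1])
a=cv2.imread('pics/side2.png')[70:270,240:400];b=cv2.imread('pics/wrist2.png')[60:320,200:440]
cv2.imwrite('pics/c2.png',np.hstack([cv2.resize(a,(400,500)),cv2.resize(b,(400,500))]))
E
```

```text
tool_pos [0.5244 0.0234 0.289 ]
ee_rot [[ 0.0092 -0.9999  0.0078]
 [-0.8865 -0.0118 -0.4626]
 [ 0.4627 -0.0026 -0.8865]]
```

View pics/c2.png

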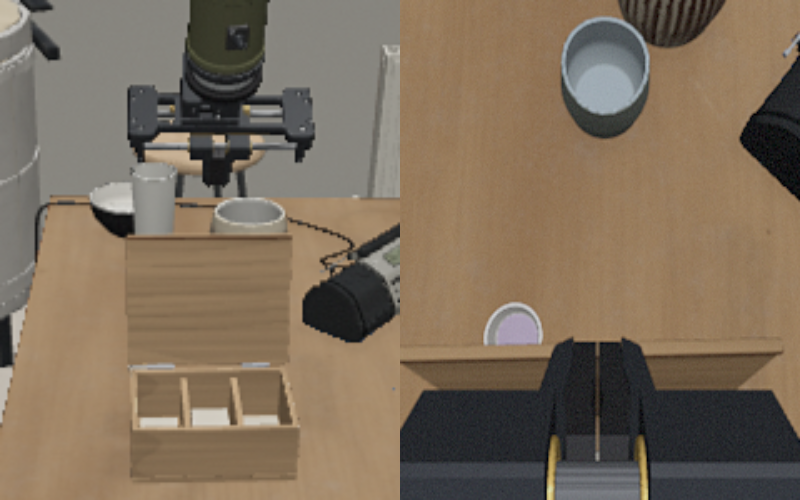

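Emit:
arm_command --steps '[[[0, -0.18, -0.35], [0, 0, 0]], [[0, -0.18, -0.35], [0, 0, 0]], [[0, -0.18, -0.35], [0, 0, 0]], [[0, -0.16, -0.35], [0, 0, 0]], [[0, -0.16, -0.35], [0, 0, 0]], [[0, 0, 0], [0, 0, 0]]]'

```text
time: 5.78
tool_pos: [0.5254, -0.0163, 0.2019]
ee_rot: [[0.013, -1.0, 0.011], [-0.888, -0.017, -0.46], [0.46, -0.004, -0.888]]
wrist_force: [-0.3, 0.4, -0.0]
finger_gap: 0.0002
```

```bash
python3 log.py|egrep -A3 'tool|wrist_f'; python3 - <<'E'
from h import *
for n in("side","wrist"):
    i=snapshot(n); cv2.imwrite(f"pics/{n}3.png",i[:,:,::-1])
a=cv2.imread('pics/side3.png')[70:270,240:400];b=cv2.imread('pics/wrist3.png')[100:360,200:440]
cv2.imwrite('pics/c3.png',np.hstack([cv2.resize(a,(400,500)),cv2.resize(b,(400,500))]))
E
```

```text
tool_pos [ 0.5254 -0.0163  0.2019]
ee_rot [[ 0.013  -0.9999  0.0114]
 [-0.8878 -0.0168 -0.4599]
 [ 0.4601 -0.0042 -0.8879]]
wrist_force [-0.3247  0.4375 -0.0269]
torque [0.4641 0.087  0.0077]
finger_gap 0.0001610827234158395
```

View pics/c3.png

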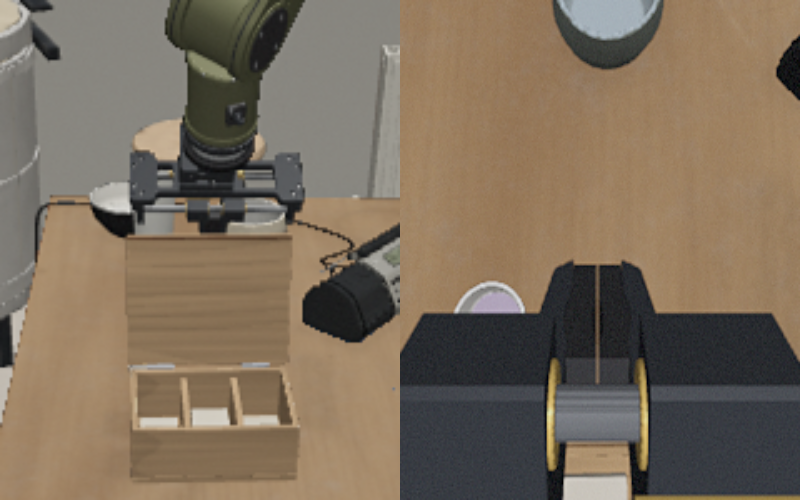

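Emit:
arm_command --steps '[[[0, 0.15, 0], [0, 0, 0]], [[0, 0.15, 0], [0, 0, 0]], [[0, 0.15, 0], [0, 0, 0]], [[0, 0.15, 0], [0, 0, 0]], [[0, 0.15, 0], [0, 0, 0]], [[0, 0.15, 0], [0, 0, 0]], [[0, 0.15, 0], [0, 0, 0]]]'

```text
time: 6.75
tool_pos: [0.5251, 0.0355, 0.2019]
ee_rot: [[0.012, -1.0, 0.011], [-0.888, -0.016, -0.46], [0.46, -0.004, -0.888]]
wrist_force: [-0.1, -0.8, 0.9]
finger_gap: 0.0003
```

```bash
python3 log.py|egrep -A3 'tool|wrist_f'; python3 - <<'E'
from h import *
for n in("side",):
    i=snapshot(n); cv2.imwrite(f"pics/{n}4.png",i[:,:,::-1])
a=cv2.imread('pics/side4.png')[130:270,270:380]
cv2.imwrite('pics/c4.png',cv2.resize(a,None,fx=4,fy=4,interpolation=cv2.INTER_CUBIC))
p=np.load('p.npy')
for a in (1.8,1.7,1.6,1.5,1.4,1.3,1.2,1,.8): print(a,proj("side",casept(p,[lidpt(a,.155,.093),lidpt(a,.155,-.093)])).ravel())
E
```

```text
tool_pos [0.5251 0.0355 0.2019]
ee_rot [[ 0.0119 -0.9999  0.0109]
 [-0.8879 -0.0156 -0.4598]
 [ 0.46   -0.0042 -0.8879]]
wrist_force [-0.1392 -0.7712  0.9049]
torque [0.394  0.1653 0.0019]
finger_gap 0.00029335531713991635
1.8 [290.8467 162.9764 356.9785 162.8336]
1.7 [290.8205 164.3869 357.6913 164.2318]
1.6 [290.7987 166.3704 358.3947 166.1983]
1.5 [290.7818 168.9226 359.0802 168.7288]
1.4 [290.7701 172.0307 359.7391 171.8106]
1.3 [290.7638 175.673  360.3623 175.422 ]
1.2 [290.7633 179.8182 360.9412 179.532 ]
1 [290.7799 189.445  361.9317 189.0767]
0.8 [290.8201 200.4752 362.6494 200.0131]
```

View pics/c4.png

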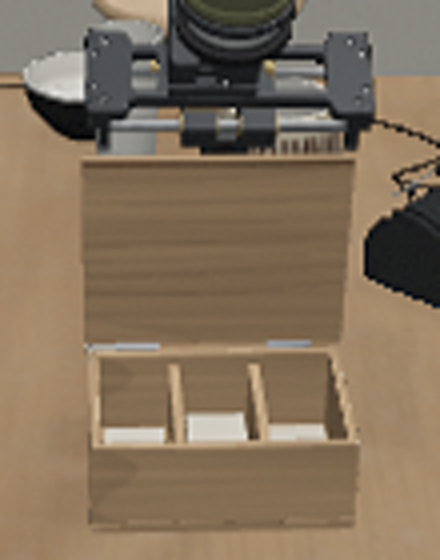

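Emit:
arm_command --steps '[[[0, 0.13, 0], [0, 0, 0]], [[0, 0.13, 0], [0, 0, 0]], [[0, 0.13, 0], [0, 0, 0]], [[0, -0.1, 0.9], [0, 0, 0]], [[0, 0.1, 0.9], [0, 0, 0]], [[0, 1, 0], [-1, 0, 0]], [[0, 1, 0], [-1, 0, 0]], [[0, 1, 0], [-1, 0, 0]], [[0, 0.9, 0], [-1, 0, 0]]]'

```text
time: 7.92
tool_pos: [0.5248, 0.252, 0.2923]
ee_rot: [[0.011, -1.0, 0.013], [-0.506, -0.017, -0.862], [0.862, 0.003, -0.507]]
wrist_force: [1.8, 0.1, 0.1]
finger_gap: 0.0005
```

```bash
python3 log.py|egrep -A3 'tool|wrist_f'; python3 - <<'E'
from h import *
for n in("side",):
    i=snapshot(n); cv2.imwrite(f"pics/{n}5.png",i[:,:,::-1])
a=cv2.imread('pics/side5.png')[130:270,270:380]
cv2.imwrite('pics/c5.png',cv2.resize(a,None,fx=4,fy=4,interpolation=cv2.INTER_CUBIC))
E
```

```text
tool_pos [0.5248 0.252  0.2923]
ee_rot [[ 0.0114 -0.9998  0.0131]
 [-0.5064 -0.0171 -0.8621]
 [ 0.8622  0.0032 -0.5065]]
wrist_force [1.7827 0.0975 0.1443]
torque [0.8576 0.0679 0.0696]
finger_gap 0.0005161571250600533
```

View pics/c5.png

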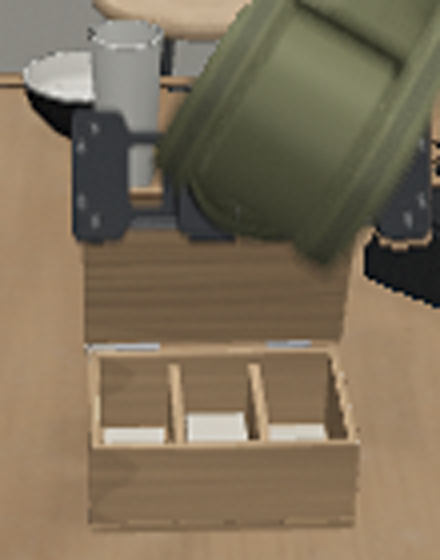

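View pics/side5.png

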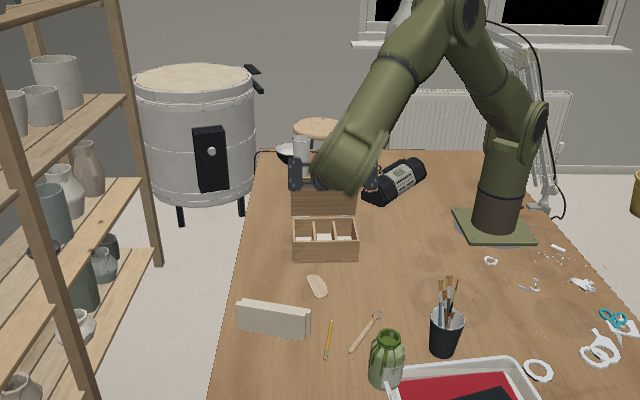

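Emit:
arm_command --steps '[[[0, 0, -0.9], [0, 0, 0]], [[0, 0, -0.9], [0, 0, 0]], [[0, -0.3, -0.9], [0, 0, 0]], [[0, -0.7, 0], [0, 0, 0]], [[0, -0.5, 0], [0, 0, 0]], [[0, -0.34, 0], [0, 0, 0]]]'

```text
time: 8.72
tool_pos: [0.5252, 0.156, 0.1571]
ee_rot: [[0.011, -1.0, 0.01], [-0.508, -0.015, -0.861], [0.861, 0.004, -0.509]]
wrist_force: [-1.2, -0.0, 0.1]
finger_gap: 0.0004
```

```bash
python3 log.py|egrep -A3 'tool|wrist_f'; python3 - <<'E'
from h import *
for n in("side","wrist"):
    i=snapshot(n); cv2.imwrite(f"pics/{n}6.png",i[:,:,::-1])
a=cv2.imread('pics/side6.png')[130:290,250:400];b=cv2.imread('pics/wrist6.png')
cv2.imwrite('pics/c6.png',np.hstack([cv2.resize(a,(375,400)),cv2.resize(b[50:350,180:460],(373,400))]))
E
```

```text
tool_pos [0.5252 0.156  0.1571]
ee_rot [[ 0.0113 -0.9999  0.0104]
 [-0.5084 -0.0147 -0.861 ]
 [ 0.861   0.0044 -0.5085]]
wrist_force [-1.1654 -0.0277  0.056 ]
torque [0.8388 0.0893 0.0431]
finger_gap 0.00043780914134862437
```

View pics/c6.png

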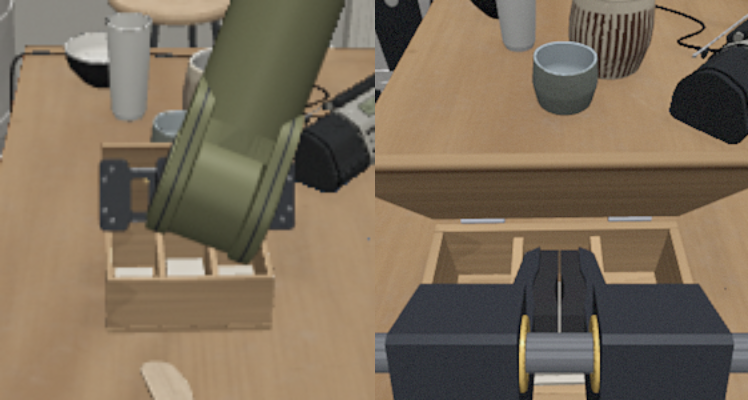

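Emit:
arm_command --steps '[[[0, 0, 0], [0, 0, 0]], [[0, 0, 0], [0, 0, 0]], [[0, 0, 0], [0, 0, 0]], [[0, 0, 0], [0, 0, 0]], [[0, 0, 0], [0, 0, 0]], [[0, 0, 0], [0, 0, 0]], [[0, 0, 0], [0, 0, 0]], [[0, 0, 0], [0, 0, 0]], [[0, 0, 0], [0, 0, 0]], [[0, 0, 0], [0, 0, 0]]]'

```text
time: 10.07
tool_pos: [0.5253, 0.1571, 0.1573]
ee_rot: [[0.011, -1.0, 0.011], [-0.509, -0.015, -0.861], [0.861, 0.004, -0.509]]
wrist_force: [0.1, 1.0, -0.5]
finger_gap: 0.0003
```

```bash
python3 log.py|egrep -A3 'tool|wrist_f'; python3 - <<'E'
from h import *
for n in("side","wrist"):
    i=snapshot(n); cv2.imwrite(f"pics/{n}7.png",i[:,:,::-1])
s=status.observe();print(s['time'],s['wrist_force'],s['torque'])
a=cv2.imread('pics/side7.png')[130:290,250:400];b=cv2.imread('pics/wrist7.png')
cv2.imwrite('pics/c7.png',np.hstack([cv2.resize(a,(375,400)),cv2.resize(b[50:350,180:460],(373,400))]))
E
```

```text
tool_pos [0.5253 0.1571 0.1573]
ee_rot [[ 0.0114 -0.9999  0.0112]
 [-0.5087 -0.0154 -0.8608]
 [ 0.8609  0.0041 -0.5088]]
wrist_force [ 0.0698  1.008  -0.4628]
torque [1.0038 0.1231 0.0598]
finger_gap 0.0003204641074785564
10.175 [ 0.1691  1.6313 -0.8227] [1.0234 0.1439 0.0547]
```

View pics/c7.png

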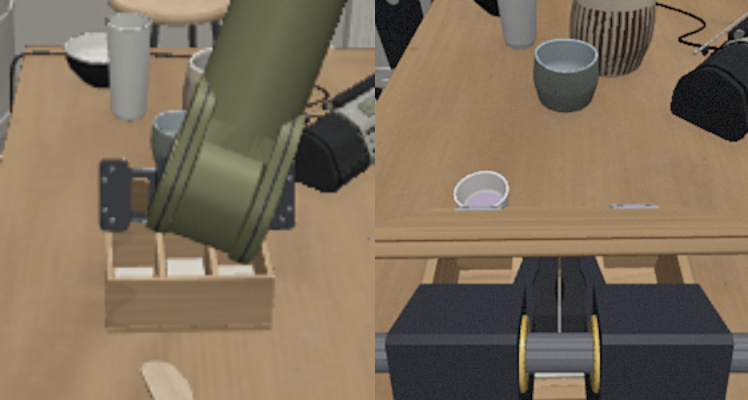

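Emit:
arm_command --steps '[[[0, 0.066, -0.07], [0, 0, 0]], [[0, 0.064, -0.072], [0, 0, 0]], [[0, 0.06, -0.075], [0, 0, 0]], [[0, 0.057, -0.077], [0, 0, 0]], [[0, 0.054, -0.079], [0, 0, 0]], [[0, 0.05, -0.081], [0, 0, 0]], [[0, 0.047, -0.083], [0, 0, 0]], [[0, 0.043, -0.085], [0, 0, 0]], [[0, 0.04, -0.086], [0, 0, 0]], [[0, 0.037, -0.088], [0, 0, 0]], [[0, 0, 0], [0, 0, 0]]]'

```text
time: 11.55
tool_pos: [0.5253, 0.1832, 0.1169]
ee_rot: [[0.012, -1.0, 0.011], [-0.509, -0.016, -0.861], [0.861, 0.004, -0.509]]
wrist_force: [-0.2, 1.2, -0.4]
finger_gap: 0.0006
```

```bash
python3 log.py|egrep -A3 'tool|wrist_f'; python3 - <<'E'
from h import *
for n in("side","wrist"):
    i=snapshot(n); cv2.imwrite(f"pics/{n}8.png",i[:,:,::-1])
s=status.observe();print(s['time'],s['wrist_force'],s['torque'])
a=cv2.imread('pics/side8.png')[130:290,250:400];b=cv2.imread('pics/wrist8.png')
cv2.imwrite('pics/c8.png',np.hstack([cv2.resize(a,(375,400)),cv2.resize(b[50:350,180:460],(373,400))]))
p=np.load('p.npy')
H=np.eye(4);H[:3,:3]=s['ee_rot'];H[:3,3]=s['tool_pos'];c=camera_info("wrist");T=np.linalg.inv(H@c['hand_eye'])
for a in (.7,.6,.5,.45,.4,.35,.3,.2):
    P=casept(p,[lidpt(a,.155,0),lidpt(a,.155,0,.006)]);x=(P@T[:3,:3].T+T[:3,3])*[1,-1,-1];u=x@c['camera_matrix'].T;u=u[:,:2]/u[:,2:]
    print(a,u[:,1],'crop',(u[:,1]-50)*4/3, 'side',proj("side",P)[:,1])
E
```

```text
tool_pos [0.5253 0.1832 0.1169]
ee_rot [[ 0.0119 -0.9999  0.0114]
 [-0.5088 -0.0159 -0.8607]
 [ 0.8608  0.0044 -0.5089]]
wrist_force [-0.2087  1.2452 -0.4242]
torque [1.1171 0.1004 0.0177]
finger_gap 0.0006147052051170846
11.65 [-0.0349  1.3776 -1.0284] [ 1.076   0.14   -0.0501]
0.7 [171.0549 157.6623] crop [161.4066 143.5497] side [206.0884 203.7969]
0.6 [204.541  191.8765] crop [206.0547 189.1686] side [212.0663 209.738 ]
0.5 [235.4027 223.9404] crop [247.2036 231.9205] side [218.095 215.762]
0.45 [249.5237 238.796 ] crop [266.0317 251.728 ] side [221.1024 218.7791]
0.4 [262.6467 252.7165] crop [283.5289 270.2887] side [224.0912 221.7858]
0.35 [274.7092 265.6201] crop [299.6122 287.4935] side [227.0513 224.7716]
0.3 [285.6726 277.4498] crop [314.2302 303.2665] side [229.9725 227.7262]
0.2 [304.2549 297.7758] crop [339.0066 330.3677] side [235.6588 233.502 ]
```

View pics/c8.png

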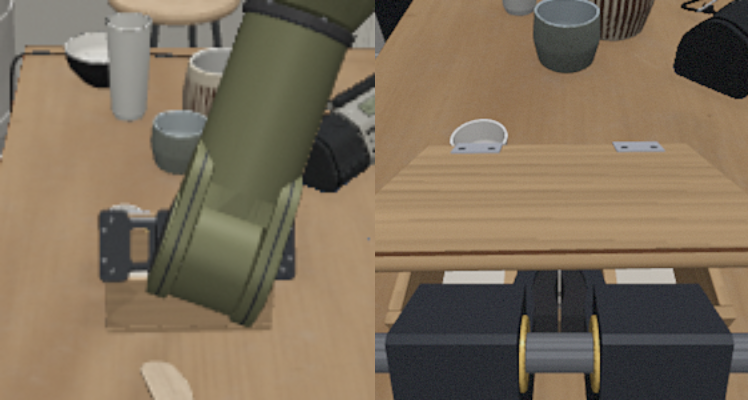

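Emit:
arm_command --steps '[[[0, 0.039, -0.084], [0, 0, 0]], [[0, 0.036, -0.086], [0, 0, 0]], [[0, 0.034, -0.087], [0, 0, 0]], [[0, 0.031, -0.088], [0, 0, 0]], [[0, 0.029, -0.089], [0, 0, 0]], [[0, 0.026, -0.09], [0, 0, 0]], [[0, 0.023, -0.091], [0, 0, 0]], [[0, 0.021, -0.091], [0, 0, 0]], [[0, 0.018, -0.092], [0, 0, 0]], [[0, 0.016, -0.08], [0, 0, 0]], [[0, 0.013, -0.06], [0, 0, 0]], [[0, 0, 0], [0, 0, 0]]]'

```text
time: 13.15
tool_pos: [0.5253, 0.1973, 0.0703]
ee_rot: [[0.012, -1.0, 0.011], [-0.509, -0.016, -0.861], [0.861, 0.004, -0.509]]
wrist_force: [0.2, 0.1, -1.4]
finger_gap: 0.0003
```

```bash
python3 log.py|egrep -A3 'tool|wrist_f'; python3 - <<'E'
from h import *
for n in("side","wrist"):
    i=snapshot(n); cv2.imwrite(f"pics/{n}9.png",i[:,:,::-1])
s=status.observe();print(s['time'],s['wrist_force'],s['torque'])
a=cv2.imread('pics/side9.png')[130:290,250:400];b=cv2.imread('pics/wrist9.png')
cv2.imwrite('pics/c9.png',np.hstack([cv2.resize(a,(375,400)),cv2.resize(b[50:350,180:460],(373,400))]))
p=np.load('p.npy')
H=np.eye(4);H[:3,:3]=s['ee_rot'];H[:3,3]=s['tool_pos'];c=camera_info("wrist");T=np.linalg.inv(H@c['hand_eye'])
for a in (.3,.2,.15,.1,.05,0):
    P=casept(p,[lidpt(a,.155,0),lidpt(a,.155,0,.006)]);x=(P@T[:3,:3].T+T[:3,3])*[1,-1,-1];u=x@c['camera_matrix'].T;u=u[:,:2]/u[:,2:]
    print(a,u[:,1],'crop',(u[:,1]-50)*4/3, 'side',proj("side",P)[:,1])
E
```

```text
tool_pos [0.5253 0.1973 0.0703]
ee_rot [[ 0.0115 -0.9999  0.0112]
 [-0.5085 -0.0155 -0.8609]
 [ 0.861   0.0042 -0.5087]]
wrist_force [ 0.236   0.145  -1.4097]
torque [ 1.0105  0.0933 -0.0583]
finger_gap 0.0002740767170168525
13.25 [ 0.1609 -0.1938 -2.2623] [ 1.0505  0.0902 -0.1123]
0.3 [207.4688 195.6258] crop [209.9584 194.1677] side [229.9725 227.7262]
0.2 [234.477  224.8674] crop [245.9693 233.1565] side [235.6588 233.502 ]
0.15 [245.8658 237.3523] crop [261.1544 249.803 ] side [238.405  236.3037]
0.1 [255.8903 248.4375] crop [274.5204 264.5833] side [241.0747 239.0357]
0.05 [264.606 258.167] crop [286.1413 277.556 ] side [243.6594 241.689 ]
0 [272.08   266.5995] crop [296.1066 288.7994] side [246.1512 244.2554]
```

View pics/c9.png

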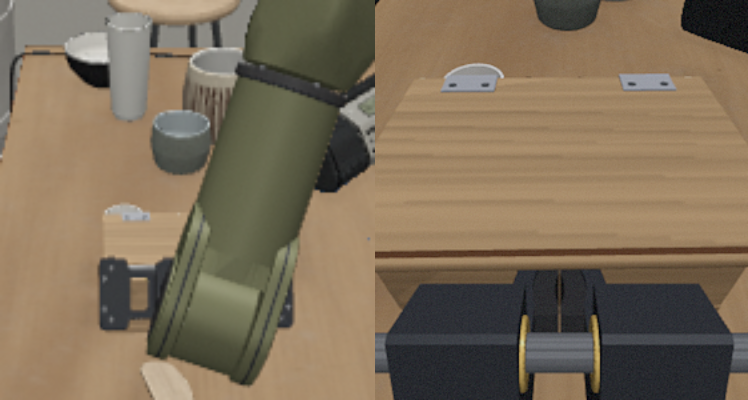

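Emit:
arm_command --steps '[[[0, 0.01, -0.045], [0, 0, 0]], [[0, 0.008, -0.045], [0, 0, 0]], [[0, 0.006, -0.045], [0, 0, 0]], [[0, 0.004, -0.045], [0, 0, 0]], [[0, 0, -0.045], [0, 0, 0]], [[0, 0, -0.045], [0, 0, 0]], [[0, 0, -0.045], [0, 0, 0]], [[0, 0, -0.045], [0, 0, 0]], [[0, 0, -0.045], [0, 0, 0]], [[0, 0, -0.045], [0, 0, 0]], [[0, 0, -0.045], [0, 0, 0]], [[0, 0, -0.045], [0, 0, 0]]]'

```text
time: 14.75
tool_pos: [0.5253, 0.1986, 0.0435]
ee_rot: [[0.011, -1.0, 0.011], [-0.508, -0.015, -0.861], [0.861, 0.004, -0.508]]
wrist_force: [-0.0, 0.1, 0.3]
finger_gap: 0.0003
```

```bash
python3 log.py|egrep -A3 'tool|wrist_f'; python3 - <<'E'
from h import *
for n in("side","wrist"):
    i=snapshot(n); cv2.imwrite(f"pics/{n}10.png",i[:,:,::-1])
s=status.observe();print(s['time'],s['wrist_force'],s['torque'])
a=cv2.imread('pics/side10.png')[130:290,250:400];b=cv2.imread('pics/wrist10.png')
cv2.imwrite('pics/c10.png',np.hstack([cv2.resize(a,(375,400)),cv2.resize(b[50:350,180:460],(373,400))]))
p=np.load('p.npy')
H=np.eye(4);H[:3,:3]=s['ee_rot'];H[:3,3]=s['tool_pos'];c=camera_info("wrist");T=np.linalg.inv(H@c['hand_eye'])
for a in (.1,.05,.02,0,-.03):
    P=casept(p,[lidpt(a,.155,0),lidpt(a,.155,0,.006)]);x=(P@T[:3,:3].T+T[:3,3])*[1,-1,-1];u=x@c['camera_matrix'].T;u=u[:,:2]/u[:,2:]
    print(a,u[:,1],'crop',(u[:,1]-50)*4/3, 'side',proj("side",P)[:,1])
E
```

```text
tool_pos [0.5253 0.1986 0.0435]
ee_rot [[ 0.0114 -0.9999  0.0111]
 [-0.5084 -0.0153 -0.861 ]
 [ 0.8611  0.0042 -0.5085]]
wrist_force [-0.0243  0.0647  0.3346]
torque [ 0.8319  0.0999 -0.0317]
finger_gap 0.0003307674856140244
14.85 [-0.4234 -0.5933 -0.4793] [0.8606 0.0821 0.0303]
0.1 [220.3808 210.577 ] crop [227.1744 214.1026] side [241.0747 239.0357]
0.05 [231.8212 223.3102] crop [242.4282 231.0803] side [243.6594 241.689 ]
0.02 [237.9254 230.1519] crop [250.5672 240.2026] side [245.1661 243.2398]
0 [241.6922 234.3935] crop [255.5895 245.858 ] side [246.1512 244.2554]
-0.03 [246.9057 240.2932] crop [262.541  253.7243] side [247.5985 245.7503]
```

View pics/c10.png

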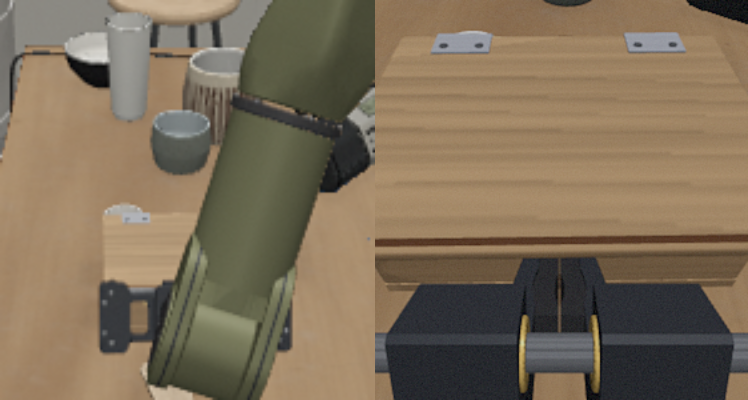

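Emit:
arm_command --steps '[[[0, 0, -0.06], [0, 0, 0]], [[0, 0.2, 0], [0, 0, 0]], [[0, 0.3, 0], [0, 0, 0]], [[0, 0.4, 0], [0, 0, 0]], [[0, 0.4, 0.3], [0, 0, 0]], [[0, 0.2, 0.6], [0, 0, 0]], [[0, 0, 0.8], [0, 0, 0]], [[0, 0, 0.8], [0, 0, 0]], [[0, 0, 0.8], [0, 0, 0]], [[0, 0, 0], [0, 0, 0]]]'

```text
time: 16.1
tool_pos: [0.5262, 0.2753, 0.2086]
ee_rot: [[0.007, -1.0, 0.014], [-0.513, -0.016, -0.858], [0.858, -0.001, -0.513]]
wrist_force: [0.6, 0.3, 0.2]
finger_gap: 0.0006
```

```bash
python3 log.py|egrep -A3 'tool|wrist_f'; python3 - <<'E'
from h import *
for n in("side","wrist"):
    i=snapshot(n); cv2.imwrite(f"pics/{n}11.png",i[:,:,::-1])
s=status.observe();print(s['time'],s['wrist_force'],s['torque'])
p=np.load('p.npy')
H=np.eye(4);H[:3,:3]=s['ee_rot'];H[:3,3]=s['tool_pos'];c=camera_info("wrist");T=np.linalg.inv(H@c['hand_eye'])
for a in (.1,.05,.02,0,-.03):
    P=casept(p,[lidpt(a,.155,0),lidpt(a,.155,0,.006)]);x=(P@T[:3,:3].T+T[:3,3])*[1,-1,-1];u=x@c['camera_matrix'].T;u=u[:,:2]/u[:,2:]
    print(a,u[:,1], 'side',proj("side",P)[:,1])
E
```

```text
tool_pos [0.5262 0.2753 0.2086]
ee_rot [[ 0.0074 -0.9999  0.0137]
 [-0.5128 -0.0156 -0.8584]
 [ 0.8585 -0.0006 -0.5128]]
wrist_force [0.6228 0.2538 0.249 ]
torque [ 0.8933  0.1109 -0.0045]
finger_gap 0.0005913001911518631
16.2 [-0.3527 -0.5633 -0.8389] [ 0.8738  0.1325 -0.0356]
0.1 [257.4942 253.9205] side [241.0747 239.0357]
0.05 [261.81   258.6072] side [243.6594 241.689 ]
0.02 [264.1723 261.1908] side [245.1661 243.2398]
0 [265.6532 262.8183] side [246.1512 244.2554]
-0.03 [267.7348 265.1179] side [247.5985 245.7503]
```

View pics/wrist11.png

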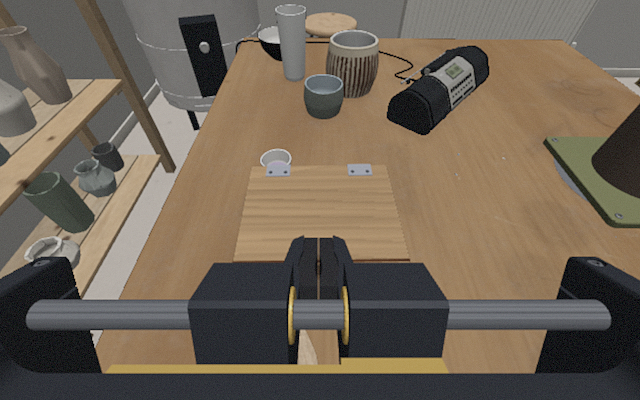

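View pics/side11.png

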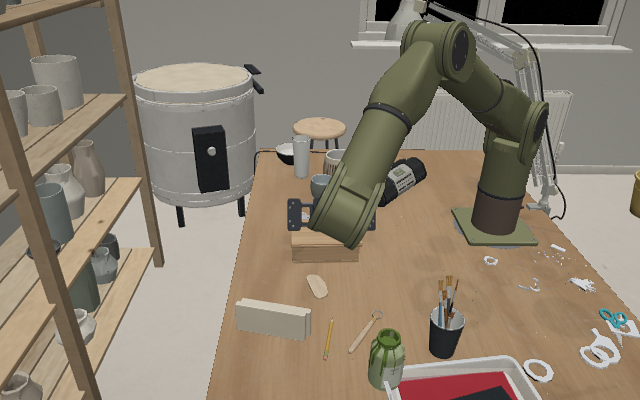

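```bash
python3 - <<'E'
import cv2,numpy as np
a=cv2.imread('pics/side11.png')[195:270,270:380];b=cv2.imread('pics/wrist11.png')[150:280,220:420]
cv2.imwrite('pics/c11.png',np.vstack([cv2.resize(a,(440,300),interpolation=3),cv2.resize(b,(440,286),interpolation=3)]))
E
```

```text
(no output)
```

View pics/c11.png

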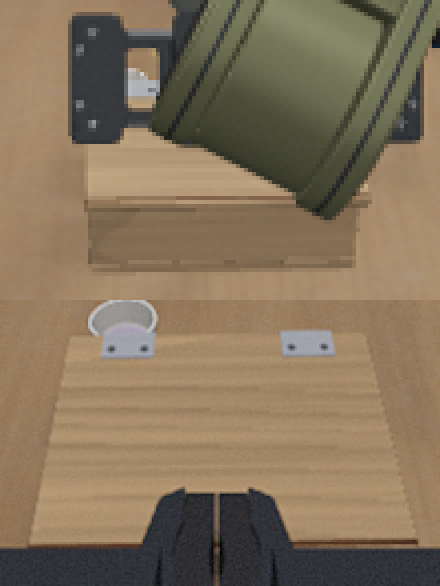

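```bash
python3 -c "
from workcell import ticket
print(ticket.finish_job())"
```

```text
the job is handed in; nothing more can be done
None
```

I closed the lid without a bang and handed the job in at about 16.2 s. No verdict was reported.

- **Tip:** With the fingers shut, I hooked the lid from behind and pulled it to an estimated 1.38 rad. I then lifted clear, and it fell freely: the side camera put it at about 1.29 rad and then about 1.04 rad.
- **Catch:** The lid came to rest on the backs of the fingers at about 0.77 rad. That figure comes from the finger position. The wrist force read only 1–2 N there, close to the sensor noise, so it confirms the contact only weakly.
- **Lowering:** I followed the lid's arc down, slowing to about 0.12 rad/s for the last part. Camera checks on the way showed it following the fingers, at about 0.45 rad and then 0.13 rad.

**Final checks:**
- **Lid:** Its edge in the side view is where a fully shut lid should be, to within the 1–2 pixel error of my fit. An earlier wrist view left 0 to 0.015 rad open.
- **Arm:** It stands well clear of the case, with the wrist force back to noise.
- **Bystanders:** They look unmoved in the pictures, but I did not measure their shifts.

Two measurements disagreed slightly. My first fit placed the lid edge 3–4 mm off from where the wrist view showed it. The fingers also turned out thicker than I assumed, about 13 mm from axis to back instead of 9 mm. I allowed for both, and the finger thickness from the lowering onward.

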